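# Fit a square-shanked core into the mould's drive hub

### The arm

A 6-joint arm with a two-finger parallel gripper is mounted at the origin on the work surface. World frame = base frame: x ahead of the robot, y to its left, z up, the work surface at z = 0. Lengths are in m, angles in rad, forces in N, time in s.
With the tool pointing down it reaches from about 0.35 to 0.85 m from the base axis. Payload 8.1 kg.
Tool frame: the origin (TCP) lies at the very end of the fingers, on their centre line; the grasp point (between the pads) lies 19 mm behind it; z points along the fingers, y is the line along which they close (so a half turn about z gives the same grasp; the last joint's range is limited). The gripper opens to 93 mm and grips with 3 to 60 N. Pads are 15 mm wide; open, the fingers measure 128 mm over their backs; the gripper's body (75 mm by 188 mm) begins 65 mm behind the grasp point.
Start: joints at [1.257, 0.13, 1.488, -0, 1.523, -0.085], TCP at [0.136, 0.584, 0.219] pointing down, gripper open.
Joint ranges: [-2.96, 2.96], [-0.89, 2.26], [0.02, 2.5], [-1.34, 4.48], [0, 2.73], [-2.66, 2.66]. Speed limits (rad/s): [2.39, 2.39, 2.79, 3.14, 3.14, 3.14].

### API

Orientations are given as a rotation vector (axis times angle).
In Python, from plant import monitor, eyes, ticket gives the robot as it stands.
- The arm moves only by the tool arm_command, never from a script. Its argument "deltas" is a list that holds one entry, the list of rows, each a list of 6 numbers: the shift along the world's x, y, z in cm, then the turn, a rotation vector about the world's x, y, z in degrees. In form: [[[tx, ty, tz, rx, ry, rz], ...]]. A call has 1 to 12 rows; each row shifts and turns the commanded pose from where the row before left it; what a row does not reach is not made up. A row lasts 1/12 s, in which the tool goes at most 41.7 mm and 7.16 degrees, less where a joint would pass 70% of its speed; a pose out of reach is approached as far as the arm can. A call is refused whole if a number of a shift passes 4.17 or a number of a turn 7.16, either way. A call with a gripper value outside its range is refused whole. "gripper" is the opening, from -1 (shut) to 1 (fully open), set as the call begins (left out, the last holds). The fingers move at their own pace and stop on an object; "squeeze" is the grip in N (left out, the last holds). Time passes only in rows, so rows that do not move let the fingers close. It gives the time, the measured TCP pose, the force, the opening and the grip force at its end, in the units of the state.
- monitor.read_state(): the state, without advancing time (a new reading comes with each control period).
- eyes.read_camera(name): name is "side" or "top"; returns the picture (420x560x3 uint8, blue, green, red); there is no depth.
- eyes.camera_model(name): a dict with "fx", "fy", "cx", "cy" (pixels), "k1" (the pictures are not rectified: a ray, as slopes to the right and down, at radius r is drawn at 1 + k1 r^2 times it, then the intrinsics apply), "rvec" (rotation vector, rad) and "tvec" (3), from world to camera coordinates, as OpenCV has them. Camera axes: x right, y down, z forward; pixel columns grow to the right and rows downward; lengths in m; the calibration is good to about 2 mm. A picture is of the moment at which its call begins. camera_model takes no time and is no camera call.
- ticket.close_job(): hands the job in; it is judged then, once.
The state is a dict: "t": time; "q": joint angles; "dq": joint speeds; "joint_torque": joint torques, N m; "tool_pos": TCP position; "orientation": TCP orientation; "force": force on the tool from outside, world axes, zero at the start; "wrist_torque": the same for the moment, N m; "opening": finger opening in m; "gripper_force": force on a finger pad.
Only numpy, scipy, OpenCV 4.12 (cv2) and the standard library are available. Lean on these libraries where they do the work, as an engineer would, in place of code of your own. Each camera call takes 0.05 s, during which the arm holds its last target. There are 200 camera calls.

### The job

Take the core with the slab-shaped head out of the wooden rack and fit it in the round bore of the mould half: set its square shank in the bore, turn it under light pressure until it drops into the square hole of the drive hub underneath, and push it fully home, so that its flange lies flat on the mould face. The hub has stopped at an unknown angle, so feel for it and never force the core or press hard on the mould; let go at the end, and leave the other cores in the rack, the steel bar and the eye bolt where they are.

Things in the scene. Friction and masses are not known exactly. Their poses are not given: they have to be found in the camera images.
- core: The core to fit, bare steel, 0.2 to 0.4 kg, upright in any one of the rack's three seats, at any yaw. Origin: centre of the underside of its round flange (40 mm diameter, 6 mm thick); z up. Head on the flange: an upright slab 34 mm long (x), 16 mm thick (y), 30 mm tall, its top 36 mm above the origin; grip it across the 16 mm from above, with the fingertips just above the flange.
- core_tip (a point): Centre of the lower end of the core's square shank, 45 mm below the core's origin, axes as the core's. The shank is 16 x 16 mm (sides along x and y; 22.6 mm over the corners), 45 mm long below the flange, ending square without taper.
- bore (a point): Centre of the guide bore's mouth in the mould's upper face, 60 mm above the bench; z up, x and y along the mould's sides (not the hub's). A 45-degree chamfer from 29.6 down to 23.6 mm diameter in the first 3 mm, then round, 23.6 mm diameter. At 14.5 mm depth lies the flat top of the drive hub, on the same axis. When seated, the core's origin coincides with this point, its tip 45 mm deep.
- mould: Lower mould half, fixed, 260 (x) x 200 (y) x 60 mm; origin: centre of underside. Bore at (-30, -10) mm. Four 22 mm guide pins rise 28 mm at (+-108, +-80) mm. The 25 mm thick hub, empty below, has a 17.4 mm square hole at an unreported angle, askew to the mould: the shank enters within about 5 degrees, every 90. A brake holds it up to 0.25 N m. Over 60 N fails; 5-10 N is plenty.
- rack: Wooden rack 80 (x) x 250 (y) x 60 mm, fixed. Origin: centre of its underside; z up. Three round through holes of 28 mm diameter at y = -85, 0 and +85 mm carry the three cores by their flanges, the flanges' undersides at 60 mm height.
- round_core: Bystander: a like core whose head is an upright cylinder, 26 mm diameter and 30 mm tall; origin at the flange's underside. In the rack; leave it.
- cone_core: Bystander: a like core whose head is a cone, 30 mm diameter at the foot and 24 mm tall; origin at the flange's underside. In the rack; leave it.
- parallel: Bystander: loose steel bar 90 (x) x 20 x 14 mm, lying on the mould face near its far edge; origin at the centre of its underside.
- eyebolt: Bystander: loose steel eye bolt lying on the bench, ring 56 mm over all with a 40 mm shank along x; origin under the ring's centre.
Not all that is in view belongs to the job. What is shaped like the core but orange is not meant.

How it is judged:
On the way, in this order (a step that is already met when the one before it is completed fails the run):
1. the core is lifted clear out of the rack (z of core_tip in the frame of rack above 0.065 m), for 0.1 s.
2. the shank's end is in the guide bore (z of core_tip in the frame of bore below -0.005 m and horizontal distance between core_tip and bore below 0.004 m), for 0.1 s.
At the end, for the whole second after the job is handed in: The core's shank is through the drive hub and its flange lies on the mould face (within 2 mm of its height, centred within 3 mm, upright within 3 degrees), at rest and released; the other two cores, the bar and the eye bolt are within 20 mm of where they began (z of core in the frame of bore below 0.002 m and horizontal distance between core and bore below 0.003 m and angle between core's own z axis and vertical below 0.05 rad and linear speed of core below 0.01 m/s and distance of each of round_core, cone_core, parallel, eyebolt from where it was at the start of the episode below 0.02 m); the robot touches nothing.
It fails at once if the core is pressed against the mould with more than 60 N (contact force between core and mould above 60 N).
It fails at once if the round core is moved by more than 20 mm (distance of round_core from where it was at the start of the episode above 0.02 m).
It fails at once if the cone core is moved by more than 20 mm (distance of cone_core from where it was at the start of the episode above 0.02 m).
It fails at once if the steel bar is moved by more than 20 mm (distance of parallel from where it was at the start of the episode above 0.02 m).
It fails at once if the eye bolt is moved by more than 20 mm (distance of eyebolt from where it was at the start of the episode above 0.02 m).
It also fails if it takes over 64 s, if anything falls off the work surface, if the arm or the gripper's body presses on something with over 40 N, if the wrist force passes 120 N, or if a joint passes its speed limit or range.

## Working session

There is one attempt and no reset: what is moved stays moved. The work goes in short steps, Python scripts to look and compute and a tool call to move; the robot and the scene stay as the last step left them, time stands still between calls to the robot, and variables do not carry over. Pictures are saved under pics/ and viewed, at most 10 in all, crops included, and the job is handed in when it is done.

Besides the shell and the picture viewer there is one more tool, called as a command line: name --argument value ..., lists and objects as JSON in quotes. arm_command: Moves the arm, as the interface text tells. Its arguments: {"type":"object","properties":{"deltas":{"type":"array"},"gripper":{"type":"number"},"squeeze":{"type":"number"}},"required":["deltas"]}

```bash
mkdir -p pics; cat > h.py <<'E'
import numpy as np, cv2
from plant import monitor, eyes, ticket
def proj(n,P):
    m=eyes.camera_model(n);R=cv2.Rodrigues(np.array(m['rvec'],float))[0]
    c=np.atleast_2d(P)@R.T+np.array(m['tvec']);s=c[:,:2]/c[:,2:]
    s=s*(1+m['k1']*(s**2).sum(1,keepdims=True))
    return s*[m['fx'],m['fy']]+[m['cx'],m['cy']]
def ray(n,uv):
    m=eyes.camera_model(n);R=cv2.Rodrigues(np.array(m['rvec'],float))[0]
    K=np.array([[m['fx'],0,m['cx']],[0,m['fy'],m['cy']],[0,0,1.]])
    s=cv2.undistortPoints(np.array(uv,float).reshape(-1,1,2),K,np.array([m['k1'],0,0,0.])).reshape(-1,2)
    # k1 distortion only, same as OpenCV
    d=np.c_[s,np.ones(len(s))]@R
    return -R.T@np.array(m['tvec']),d
def onz(n,uv,z):
    o,d=ray(n,uv);return o+d*((z-o[2])/d[:,2])[:,None]
E
python3 - <<'E'
from h import *
for n in('top','side'):
    im=eyes.read_camera(n);cv2.imwrite(f'pics/{n}0.png',im)
    print(n,eyes.camera_model(n),ray(n,[[280,210]])[0])
print(monitor.read_state())
E
```

```text
top {'fx': 402.1760295209337, 'fy': 402.1760295209337, 'cx': 274.7937222547336, 'cy': 210.3699384069038, 'k1': -0.10280564121418823, 'rvec': array([ 2.16649157, -2.12916048,  0.0923408 ]), 'tvec': array([-0.09491944,  0.62932862,  0.81694914])} [ 0.53293204 -0.10999212  0.88111026]
side {'fx': 465.9884632244695, 'fy': 465.9884632244695, 'cx': 279.28610246155677, 'cy': 208.31518875743888, 'k1': -0.003644865179213059, 'rvec': array([ 2.3693488 , -0.26124886,  0.12973652]), 'tvec': array([-0.61566811,  0.08228315,  1.1850771 ])} [ 0.41284983 -0.87355661  0.92556974]
{'t': 0.1, 'q': array([ 1.25659864e+00,  1.31070740e-01,  1.48918230e+00,  1.99160531e-07,
        1.52297192e+00, -8.53723057e-02]), 'dq': array([-4.81049243e-05, -1.61866269e-03, -2.09200456e-03,  8.63960936e-04,
       -4.97615423e-04, -1.66729821e-03]), 'joint_torque': array([ 1.01176316e-03, -5.61338496e+01, -4.93094516e+01,  7.70221814e-02,
        2.91367929e-02, -9.28476675e-05]), 'tool_pos': array([0.13590465, 0.58388418, 0.21769469]), 'orientation': array([-3.58617281e-01, -3.12072992e+00,  2.51270216e-03]), 'force': array([ 1.48378273, -0.86446671,  0.50537544]), 'wrist_torque': array([-0.02876806, -0.0207963 , -0.02790206]), 'gripper_force': 0.0, 'opening': 0.0927773942767443}
```

View pics/top0.png

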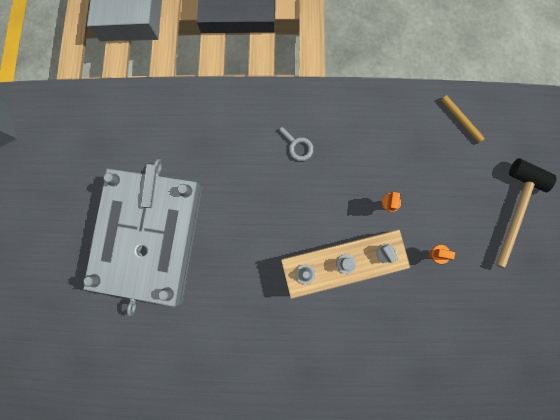

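View pics/side0.png

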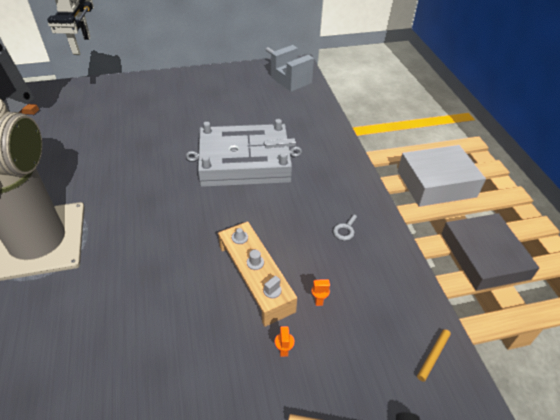

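The top view shows the mould with its bore near (141,251), and the rack with the slab core at (388,254), round at (306,274) and cone/other at (346,264). I'll enlarge both in one mosaic.

```bash
python3 - <<'E'
from h import *
t=cv2.imread('pics/top0.png');s=cv2.imread('pics/side0.png')
def c(im,x,y,w,h,f): return cv2.resize(im[y:y+h,x:x+w],None,fx=f,fy=f,interpolation=cv2.INTER_CUBIC)
a=np.hstack([c(t,365,230,50,37,8),c(t,117,232,50,37,8)])
b=np.hstack([c(s,250,265,50,37,8),c(s,210,130,50,37,8)])
cv2.imwrite('pics/m.png',np.vstack([a,b]))
for n,uv in(('top',[[388,254],[346,264],[306,274]]),('top',[[282,260],[401,231],[410,266],[291,298]]),):
    print(onz(n,uv,.06))
E
```

```text
[[ 0.5423144  -0.31671085  0.06      ]
 [ 0.52096049 -0.23104109  0.06      ]
 [ 0.49954861 -0.15028588  0.06      ]]
[[ 0.52685347 -0.1012917   0.06      ]
 [ 0.58954964 -0.34400297  0.06      ]
 [ 0.51852063 -0.36176375  0.06      ]
 [ 0.45094124 -0.12074964  0.06      ]]
```

View pics/m.png

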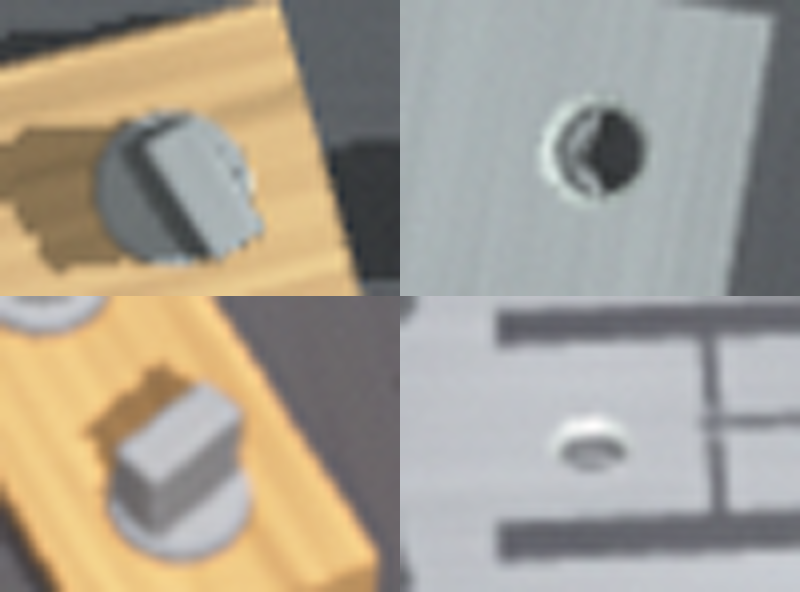

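```bash
python3 - <<'E'
from h import *
def px(p,x0,y0,ox=0,oy=0): return (np.array(p,float)-[ox,oy]+.5)/8-.5+[x0,y0]
def rep(n,c,f,b):
    C=onz(n,c,.096);F=onz(n,f,.066);B=onz(n,b,.06)
    print(n,'slab',C.mean(0)[:2],'edges',[(round(float(np.hypot(*d[:2]))*1e3,1),round(float(np.degrees(np.arctan2(d[1],d[0]))),1)) for d in np.roll(C,-1,0)-C],'flange',F[:,:2].mean(0),'bore',B[:,:2])
rep('top',px([[145,150],[187,122],[264,235],[215,260]],365,230),px([[172,188]],365,230),px([[592,147]],117,232,400))
rep('side',px([[118,450],[203,382],[243,412],[157,475]],250,265,0,296),px([[180,500]],250,265,0,296),px([[590,442]],210,130,400,296))
# mould pins/top corners (top view) for yaw
M=onz('top',[[109,169],[198,182],[178,306],[85,291]],.06);print(M[:,:2],M[:,:2].mean(0))
E
```

```text
top slab [ 0.54287193 -0.31140071] edges [(12.5, -56.2), (33.0, -145.5), (13.6, 117.1), (31.4, 32.7)] flange [ 0.5440836  -0.31126716] bore [[0.54081412 0.19283469]]
side slab [ 0.54214506 -0.31307276] edges [(31.7, 31.8), (14.5, -54.8), (30.6, -151.1), (13.1, 130.4)] flange [ 0.54171412 -0.31538228] bore [[0.53757025 0.1931122 ]]
[[0.71188274 0.2733481 ]
 [0.68526721 0.07725249]
 [0.4286713  0.1089093 ]
 [0.45164911 0.30992595]] [0.56936759 0.19235896]
```

arm_command --deltas '[[[2.4,-3.2,0,0,0,-5.6],[2.4,-3.2,0,0,0,-5.6],[2.4,-3.2,0,0,0,-5.6],[2.4,-3.2,0,0,0,-5.6],[2.4,-3.2,0,0,0,-5.6],[2.4,-3.2,0,0,0,-5.6],[2.4,-3.2,0,0,0,-5.6],[2.4,-3.2,0,0,0,-5.6],[2.4,-3.2,0,0,0,-5.6],[2.4,-3.2,0,0,0,-5.6],[2.4,-3.2,0,0,0,-5.6],[2.4,-3.2,0,0,0,-5.6]]]' --gripper -0.1 --squeeze 25

```text
t: 1.1
tool_pos: [0.4246, 0.1985, 0.2184]
orientation: [-2.031, -2.396, 0.0]
force: [0.5, -0.0, -0.8]
opening: 0.042
gripper_force: 0.0
```

arm_command --deltas '[[[1,-4,0,0,0,-5.6],[1,-4,0,0,0,-5.6],[1,-4,0,0,0,-5.6],[1,-4,0,0,0,-5.6],[1,-4,0,0,0,-5.6],[1,-4,0,0,0,-5.6],[1,-4,0,0,0,-5.6],[1,-4,0,0,0,-5.6],[1,-4,0,0,0,-5.6],[1,-4,0,0,0,-5.6],[1,-4,0,0,0,-5.6],[0,0,0,0,0,0]]]'

```text
t: 2.1
tool_pos: [0.5337, -0.246, 0.2167]
orientation: [2.975, 1.008, -0.004]
force: [0.7, 0.6, 0.2]
opening: 0.0419
gripper_force: 0.0
```

```bash
cat >> h.py <<'E'
def st():
    s=monitor.read_state();R=cv2.Rodrigues(np.array(s['orientation']))[0]
    print('t',s['t'],'pos mm',(s['tool_pos']*1e3).round(1),'yaw_y',np.degrees(np.arctan2(R[1,1],R[0,1])).round(1),'z',R[:,2].round(4),'F',s['force'].round(1),'T',s['wrist_torque'].round(2),'open',round(s['opening']*1e3,1),'gf',round(s['gripper_force'],1),'q6',s['q'][5].round(2))
E
python3 -c "from h import *;st()"
```

```text
t 2.1 pos mm [ 533.7 -246.   216.7] yaw_y -52.5 z [-0.0021 -0.0014 -1.    ] F [0.7 0.6 0.2] T [-0.1   0.15  0.01] open 41.9 gf 0.0 q6 0.4
```

arm_command --deltas '[[[0.3,-2.2,-2,0,0,-2],[0.3,-2.2,-2,0,0,-2],[0.3,-2.25,-2,0,0,-1.5],[0,0,-2,0,0,0],[0,0,-2,0,0,0],[0,0,0,0,0,0],[0,0,0,0,0,0]]]'

```text
t: 2.68
tool_pos: [0.5418, -0.3051, 0.117]
orientation: [-3.012, -0.881, 0.004]
force: [1.3, 0.6, 0.5]
opening: 0.0416
gripper_force: 0.0
```

```bash
python3 - <<'E'
from h import *
st()
s=eyes.read_camera('side');t=eyes.read_camera('top')
c=lambda im,x,y:cv2.resize(im[y:y+75,x:x+80],None,fx=5,fy=5,interpolation=cv2.INTER_CUBIC)
cv2.imwrite('pics/g.png',np.hstack([c(t,350,210),c(s,235,240)]))
E
```

```text
t 2.6833 pos mm [ 541.8 -305.1  117. ] yaw_y -57.4 z [-0.0033  0.0023 -1.    ] F [1.3 0.6 0.5] T [-0.07  0.11  0.01] open 41.6 gf 0.0 q6 0.41
```

View pics/g.png

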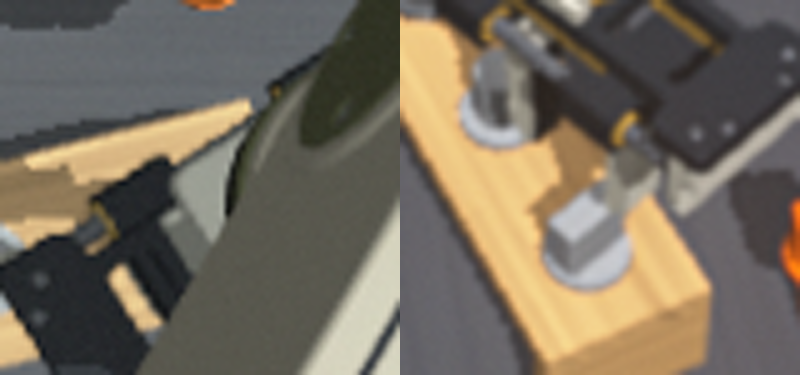

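arm_command --deltas '[[[0.1,-0.7,0,0,0,-0.6],[0,0,0,0,0,0],[0,0,-1,0,0,0],[0,0,-1.2,0,0,0],[0,0,-1.2,0,0,0],[0,0,-1.2,0,0,0],[0,0,0,0,0,0],[0,0,0,0,0,0]]]'

```text
t: 3.45
tool_pos: [0.5428, -0.3122, 0.0705]
orientation: [-3.017, -0.865, 0.004]
force: [0.7, 0.8, 0.3]
opening: 0.0417
gripper_force: 0.0
```

```bash
python3 -c "from h import *;st()"
```

```text
t 3.45 pos mm [ 542.8 -312.2   70.5] yaw_y -58.0 z [-0.0031  0.0021 -1.    ] F [0.7 0.8 0.3] T [-0.02  0.13 -0.02] open 41.7 gf 0.0 q6 0.41
```

arm_command --deltas '[[[0,0,-0.15,0,0,0],[0,0,0,0,0,0],[0,0,0,0,0,0],[0,0,0,0,0,0],[0,0,0,0,0,0],[0,0,0,0,0,0],[0,0,0,0,0,0],[0,0,0,0,0,0]]]' --gripper -1 --squeeze 30

```text
t: 4.12
tool_pos: [0.5443, -0.3131, 0.0718]
orientation: [3.02, 0.866, 0.001]
force: [-1.8, 2.6, 5.6]
opening: 0.0156
gripper_force: 30.0
```

```bash
python3 -c "from h import *;st()"
```

```text
t 4.1167 pos mm [ 544.3 -313.1   71.8] yaw_y -58.0 z [ 5.e-04 -2.e-04 -1.e+00] F [-1.8  2.6  5.6] T [ 0.41  0.48 -0.03] open 15.6 gf 30.0 q6 0.41
```

arm_command --deltas '[[[0,0,0.4,0,0,0],[0,0,0.8,0,0,0],[0,0,1.3,0,0,0],[0,0,1.5,0,0,0],[0,0,1.5,0,0,0],[0,0,1.5,0,0,0],[0,0,1.5,0,0,0],[0,0,1.5,0,0,0],[0,0,1.5,0,0,0],[0,0,1.5,0,0,0],[0,0,0,0,0,0],[0,0,0,0,0,0]]]'

```text
t: 5.12
tool_pos: [0.5448, -0.3137, 0.2029]
orientation: [3.018, 0.865, 0.003]
force: [0.2, 0.1, -4.3]
opening: 0.0157
gripper_force: 30.0
```

```bash
python3 -c "from h import *;st()"
```

```text
t 5.1167 pos mm [ 544.8 -313.7  202.9] yaw_y -58.0 z [ 0.0025 -0.0018 -1.    ] F [ 0.2  0.1 -4.3] T [-0.05  0.13 -0.02] open 15.7 gf 30.0 q6 0.41
```

arm_command --deltas '[[[0,2,0,0,0,0],[0,4,0,0,0,0],[0,4.1,0,0,0,0],[0,4.1,0,0,0,0],[0,4.1,0,0,0,0],[0,4.1,0,0,0,0],[0,4.1,0,0,0,0],[0,4.1,0,0,0,0],[0,4.1,0,0,0,0],[0,4.1,0,0,0,0],[0,4.1,0,0,0,0],[0,3.5,0,0,0,0]]]'

```text
t: 6.12
tool_pos: [0.5428, 0.1534, 0.1998]
orientation: [-3.019, -0.867, 0.003]
force: [0.8, -0.9, -2.9]
opening: 0.0158
gripper_force: 30.0
```

arm_command --deltas '[[[-0.3,2.5,0,0,0,0],[-0.25,1.5,0,0,0,0],[0,0,0,0,0,0],[0,0,0,0,0,0],[0,0,0,0,0,0]]]'

```text
t: 6.53
tool_pos: [0.5382, 0.1901, 0.2002]
orientation: [3.019, 0.865, -0.002]
force: [0.2, -0.1, -4.2]
opening: 0.0155
gripper_force: 30.0
```

```bash
python3 -c "from h import *;st()"
```

```text
t 6.5333 pos mm [538.2 190.1 200.2] yaw_y -58.0 z [-1.3e-03 -9.0e-04 -1.0e+00] F [ 0.2 -0.1 -4.2] T [-0.15  0.15 -0.01] open 15.5 gf 30.0 q6 1.26
```

arm_command --deltas '[[[0.1,0.3,-1.5,0,0,0],[0,0,-1.5,0,0,0],[0,0,-1.5,0,0,0],[0,0,-1.5,0,0,0],[0,0,-1.3,0,0,0],[0,0,0,0,0,0],[0,0,0,0,0,0],[0,0,0,0,0,0]]]'

```text
t: 7.2
tool_pos: [0.5402, 0.1935, 0.129]
orientation: [3.02, 0.865, 0.002]
force: [0.5, 0.6, -3.3]
opening: 0.0162
gripper_force: 30.0
```

```bash
python3 - <<'E'
from h import *
st()
s=eyes.read_camera('side')
cv2.imwrite('pics/p.png',cv2.resize(s[105:180,195:275],None,fx=8,fy=8,interpolation=cv2.INTER_CUBIC)[:600])
p=monitor.read_state()['tool_pos']
a=np.radians(32)
for dz in(-.010,-.055):
  P=[p+[*(np.array([[np.cos(a),-np.sin(a)],[np.sin(a),np.cos(a)]])@np.array(c)*.008),dz] for c in((1,1),(1,-1),(-1,-1),(-1,1))]
  print(((proj('side',P)-[195,105]+.5)*8-.5).round(0).tolist())
E
```

```text
t 7.2 pos mm [540.2 193.5 129. ] yaw_y -58.0 z [ 1.e-03  2.e-04 -1.e+00] F [ 0.5  0.6 -3.3] T [-0.01  0.15 -0.02] open 16.2 gf 30.0 q6 1.27
[[311.0, 193.0], [341.0, 213.0], [307.0, 232.0], [277.0, 212.0]]
[[318.0, 293.0], [347.0, 313.0], [313.0, 332.0], [284.0, 312.0]]
```

View pics/p.png

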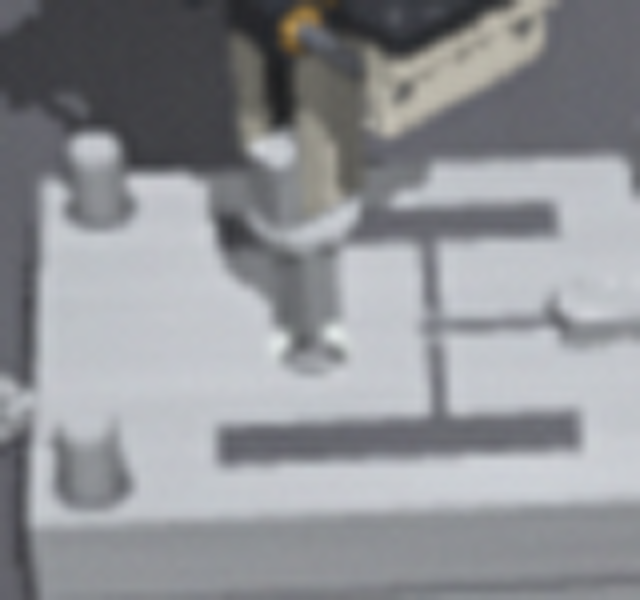

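The core hangs above the bore (shank centre line near column 309, bore centre about (309,346)), aligned within ~1–2 mm. I'll descend gently and watch the force.

arm_command --deltas '[[[0,-0.05,-0.5,0,0,0],[0,0,-0.4,0,0,0],[0,0,-0.3,0,0,0],[0,0,-0.2,0,0,0],[0,0,-0.2,0,0,0],[0,0,0,0,0,0],[0,0,0,0,0,0]]]'

```text
t: 7.83
tool_pos: [0.5394, 0.1933, 0.1119]
orientation: [3.02, 0.866, -0.001]
force: [0.3, -0.7, -4.0]
opening: 0.0155
gripper_force: 30.0
```

```bash
python3 -c "from h import *;st()"
```

```text
t 7.8333 pos mm [539.4 193.3 111.9] yaw_y -58.0 z [-5.e-04 -2.e-04 -1.e+00] F [ 0.3 -0.7 -4. ] T [-0.23  0.21  0.01] open 15.5 gf 30.0 q6 1.27
```

arm_command --deltas '[[[0,0,-0.2,0,0,0],[0,0,-0.2,0,0,0],[0,0,-0.2,0,0,0],[0,0,-0.1,0,0,0],[0,0,0,0,0,0],[0,0,0,0,0,0]]]'

```text
t: 8.33
tool_pos: [0.5395, 0.1932, 0.1049]
orientation: [3.02, 0.866, -0.0]
force: [-0.2, -2.3, -4.2]
opening: 0.0158
gripper_force: 30.0
```

```bash
python3 -c "from h import *;st()"
```

```text
t 8.3333 pos mm [539.5 193.2 104.9] yaw_y -58.0 z [-2.e-04 -2.e-04 -1.e+00] F [-0.2 -2.3 -4.2] T [-0.44  0.04 -0.05] open 15.8 gf 30.0 q6 1.27
```

arm_command --deltas '[[[0,-0.05,-0.1,0,0,0],[0,0,-0.1,0,0,0],[0,0,-0.1,0,0,0],[0,0,-0.1,0,0,0],[0,0,0,0,0,0],[0,0,0,0,0,0]]]'

```text
t: 8.83
tool_pos: [0.5399, 0.1931, 0.102]
orientation: [-3.02, -0.866, -0.001]
force: [-2.0, -1.5, 5.7]
opening: 0.0159
gripper_force: 30.0
```

```bash
python3 -c "from h import *;st()"
```

```text
t 8.8333 pos mm [539.9 193.1 102. ] yaw_y -58.0 z [ 8.e-04  4.e-04 -1.e+00] F [-2.  -1.5  5.7] T [-0.29  0.76  0.04] open 15.9 gf 30.0 q6 1.27
```

arm_command --deltas '[[[-0.02,-0.02,0,0,0,2],[0,0,0,0,0,2],[0,0,0,0,0,2],[0,0,0,0,0,2],[0,0,0,0,0,2],[0,0,0,0,0,2],[0,0,0,0,0,2],[0,0,0,0,0,2],[0,0,0,0,0,2],[0,0,0,0,0,2]]]'

```text
t: 9.67
tool_pos: [0.5394, 0.1928, 0.1009]
orientation: [-2.822, -1.379, -0.0]
force: [-0.1, -0.2, -4.0]
opening: 0.0156
gripper_force: 30.0
```

```bash
python3 -c "from h import *;st()"
```

```text
t 9.6667 pos mm [539.4 192.8 100.9] yaw_y -37.9 z [ 1.e-04  3.e-04 -1.e+00] F [-0.1 -0.2 -4. ] T [-0.03  0.14 -0.09] open 15.6 gf 30.0 q6 0.92
```

The upward force has vanished and the tool sank 1.1 mm, so it appears to have dropped in. I'll ease it down.

arm_command --deltas '[[[0,0,-0.1,0,0,0],[0,0,-0.1,0,0,0],[0,0,-0.1,0,0,0],[0,0,0,0,0,0],[0,0,0,0,0,0]]]'

```text
t: 10.08
tool_pos: [0.5392, 0.1927, 0.0978]
orientation: [-2.824, -1.376, 0.001]
force: [0.4, -0.2, -3.5]
opening: 0.016
gripper_force: 30.0
```

```bash
python3 -c "from h import *;st()"
```

```text
t 10.0833 pos mm [539.2 192.7  97.8] yaw_y -38.0 z [-4.e-04 -0.e+00 -1.e+00] F [ 0.4 -0.2 -3.5] T [-0.06  0.14  0.06] open 16.0 gf 30.0 q6 0.92
```

arm_command --deltas '[[[0,0,-0.2,0,0,0],[0,0,-0.2,0,0,0],[0,0,-0.2,0,0,0],[0,0,-0.2,0,0,0],[0,0,-0.2,0,0,0],[0,0,0,0,0,0]]]'

```text
t: 10.58
tool_pos: [0.539, 0.1926, 0.0874]
orientation: [-2.824, -1.377, 0.001]
force: [-0.4, -0.3, -4.1]
opening: 0.0156
gripper_force: 30.0
```

arm_command --deltas '[[[0,0,-0.2,0,0,0],[0,0,-0.2,0,0,0],[0,0,-0.2,0,0,0],[0,0,-0.2,0,0,0],[0,0,-0.2,0,0,0],[0,0,0,0,0,0]]]'

```text
t: 11.08
tool_pos: [0.539, 0.1926, 0.0775]
orientation: [-2.824, -1.377, 0.001]
force: [-0.3, -0.5, -3.9]
opening: 0.0157
gripper_force: 30.0
```

arm_command --deltas '[[[0,0,-0.2,0,0,0],[0,0,-0.2,0,0,0],[0,0,-0.1,0,0,0],[0,0,-0.1,0,0,0],[0,0,0,0,0,0],[0,0,0,0,0,0]]]'

```text
t: 11.58
tool_pos: [0.5393, 0.1927, 0.0721]
orientation: [-2.824, -1.377, 0.0]
force: [-1.0, -0.6, -3.3]
opening: 0.0156
gripper_force: 30.0
```

```bash
python3 -c "from h import *;st()"
```

```text
t 11.5833 pos mm [539.3 192.7  72.1] yaw_y -38.0 z [-1.e-04 -0.e+00 -1.e+00] F [-1.  -0.6 -3.3] T [-0.05  0.09 -0.  ] open 15.6 gf 30.0 q6 0.92
```

arm_command --deltas '[[[0,0,-0.1,0,0,0],[0,0,-0.1,0,0,0],[0,0,0,0,0,0],[0,0,0,0,0,0],[0,0,0,0,0,0]]]'

```text
t: 12.0
tool_pos: [0.5396, 0.1928, 0.0718]
orientation: [2.824, 1.377, 0.001]
force: [-5.8, -2.5, 8.5]
opening: 0.016
gripper_force: 30.0
```

```bash
python3 -c "from h import *;st()"
```

```text
t 12.0 pos mm [539.6 192.8  71.8] yaw_y -38.0 z [ 5.e-04  1.e-04 -1.e+00] F [-5.8 -2.5  8.5] T [-0.38  1.27  0.04] open 16.0 gf 30.0 q6 0.92
```

The core has bottomed at TCP 71.8 mm under about 12 N, where the flange should meet the face. I'll release it and retract.

arm_command --deltas '[[[0,0,0.1,0,0,0],[0,0,0,0,0,0],[0,0,0,0,0,0],[0,0,0,0,0,0],[0,0,0,0,0,0],[0,0,0,0,0,0]]]' --gripper -0.1

```text
t: 12.5
tool_pos: [0.5394, 0.1926, 0.071]
orientation: [-2.824, -1.377, 0.0]
force: [0.2, -0.1, 0.7]
opening: 0.0414
gripper_force: 0.0
```

arm_command --deltas '[[[0,0,0.5,0,0,0],[0,0,1,0,0,0],[0,0,2,0,0,0],[0,0,2,0,0,0],[0,0,2,0,0,0],[0,0,2,0,0,0],[0,0,2,0,0,0],[-2,3,2,0,0,0],[-2,3,2,0,0,0],[-2,3,0,0,0,0],[-2,3,0,0,0,0],[-2,3,0,0,0,0]]]'

```text
t: 13.5
tool_pos: [0.4388, 0.3441, 0.2282]
orientation: [-2.824, -1.376, -0.004]
force: [0.7, -0.0, -1.2]
opening: 0.0418
gripper_force: 0.0
```

arm_command --deltas '[[[-1,4,0,0,0,0],[-1,4,0,0,0,0],[-1,4,0,0,0,0],[-1,4,0,0,0,0],[0,0,0,0,0,0],[0,0,0,0,0,0],[0,0,0,0,0,0]]]'

```text
t: 14.08
tool_pos: [0.3994, 0.5025, 0.2267]
orientation: [2.823, 1.378, 0.0]
force: [-0.4, 0.2, -0.4]
opening: 0.0418
gripper_force: 0.0
```

```bash
python3 - <<'E'
from h import *
st()
t=eyes.read_camera('top');s=eyes.read_camera('side')
c=lambda im,x,y:cv2.resize(im[y:y+75,x:x+80],None,fx=5,fy=5,interpolation=cv2.INTER_CUBIC)
cv2.imwrite('pics/e.png',np.hstack([c(t,105,210),c(s,195,105)]))
E
```

```text
t 14.0833 pos mm [399.4 502.5 226.7] yaw_y -38.0 z [ 5.e-04 -3.e-04 -1.e+00] F [-0.4  0.2 -0.4] T [-0.15  0.09 -0.03] open 41.8 gf 0.0 q6 1.48
```

View pics/e.png

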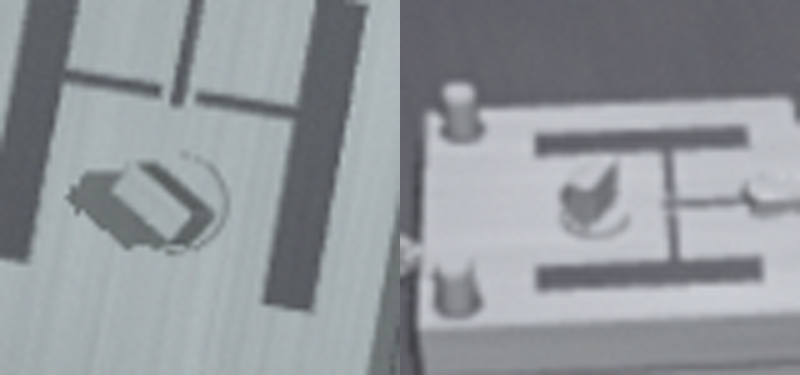

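The picture shows the slab head upright, near (155,200) in the top crop, with its flange ring flat on the mould face around (182,203). The TCP height at seating, 71.8 mm, equals the height at grasp in the rack, where the flange was also at 60 mm.

```bash
python3 -c "from h import *;print(ticket.close_job())"
```

```text
the job is handed in; nothing more can be done
None
```

The slab-headed core is in the mould bore, dropped through the drive hub with its flange flat on the mould face and released; the job was handed in about 14 s into the 64 s allowed, and no verdict was returned.

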